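# Sweep the microscope lamp up to full brightness

### The arm

A 6-joint arm with a two-finger parallel gripper is mounted at the origin on the work surface. World frame = base frame: x ahead of the robot, y to its left, z up, the work surface at z = 0. Lengths are in m, angles in rad, forces in N, time in s.
With the tool pointing down it reaches from about 0.3 to 0.875 m from the base axis. Payload 6.4 kg.
Tool frame: the origin (TCP) lies between the finger pads, 19 mm behind the fingertips; this is the grasp point; z points along the fingers, y is the line along which they close (so a half turn about z gives the same grasp; the last joint's range is limited). The gripper opens to 85 mm and grips with 20 to 120 N. Pads are 22 mm wide; open, the fingers measure 114 mm over their backs; the gripper's body (76 mm by 85 mm) begins 54 mm behind the grasp point. The pads swing forward as they close: fully open they stand 13 mm farther back than shut.
Start: joints at [-0.206, 0.181, 1.607, -0, 1.354, -0.206], TCP at [0.575, 0, 0.25] pointing down, gripper open.
Joint ranges: [-2.99, 2.99], [-0.89, 2.07], [0.3, 2.58], [-1.14, 4.28], [0, 2.63], [-3.12, 3.12]. Speed limits (rad/s): [2.57, 2.57, 3.01, 3.14, 3.14, 3.14].

### API

Orientations are given as a 3x3 rotation matrix whose columns are the frame's x, y, z axes.
In Python, from rig import env, set_gripper, solver, sensors, viewer, finish_job gives the robot as it stands. Calls block until the motion is done:
- env.move_pose(position, orientation): joint-space move of the TCP to a pose.
- env.line_to(position, max_speed=0.15, rot=None, guard=None): straight line of the TCP; rot=None keeps the orientation; max_speed is the mean speed in m/s. With guard (N) it stops when the force on the tool has changed by that much, and returns True; else False.
- env.move_j(angles): joint-space move.
- set_gripper(opening, newtons=None): finger opening in m; newtons is the grip in N (None keeps the last); returns when the fingers have stopped.
- env.pause(seconds).
- solver.inverse_kinematics(position, orientation): joint angles nearest the present ones, or None.
- sensors.state(): the state.
- viewer.get_image(name): name is "scene" or "side" or "wrist"; returns a dict with "image" (420x560x3 uint8, red, green, blue), "vertical_fov" (degrees; the focal length in pixels is half the picture's height over the tangent of half this angle, whatever the lens; pixels are square), "cx", "cy" (the principal point, pixels), "rvec" (rotation vector, rad) and "tvec" (3), from world to camera coordinates, as OpenCV has them; the wrist camera has in their place "mount" (4x4, takes a point from camera to tool coordinates, whose origin is the TCP and whose axes are the flange's). Camera axes: x right, y down, z forward; pixel columns grow to the right and rows downward; lengths in m; the calibration is good to about 2 mm. A picture is of the moment at which its call begins: read the wrist's pose just before it. There is no depth.
A pose or a line that the arm cannot do raises env.IKError and nothing moves.
- finish_job(): hands the job in; it is judged then, once.
The state is a dict: "time_s": time; "joint_positions": joint angles; "dq": joint speeds; "joint_efforts": joint torques, N m; "position": TCP position; "tcp_rot": TCP orientation; "ft_force": force on the tool from outside, world axes, zero at the start; "wrist_torque": the same for the moment, N m; "grip_width": finger opening in m; "finger_force": force on a finger pad.
Only numpy, scipy, OpenCV 4.12 (cv2) and the standard library are available. Lean on these libraries where they do the work, as an engineer would, in place of code of your own. Each camera call takes 0.05 s, during which the arm holds its last target. There are 200 camera calls.

### The job

Turn the microscope lamp up on its console: with closed fingertips, press the black curved strip lightly at the smallest yellow dot and slide along the curve over every dot to the largest, without letting the strip spring back up on the way and without ever pressing it to the bottom. Finish still holding the strip lightly down at the largest dot, and leave the specimen pucks, pen cup and bottle standing where they are; nothing is to be picked up.

Things in the scene. Friction and masses are not known exactly. Their poses are not given: they have to be found in the camera images.
- console: Lamp console: fixed low white box with grey top, 190 x 300 mm (x by y), 30 mm high. Origin: centre of its underside, z up. In its top a black strip 26 mm wide; at rest its flat top is 41 mm above the desk, 11 mm proud of the grey top. The strip is an arc of 140 mm radius centred at x = -110 mm, y = 0 of the console, 43 degrees either side of +x, running 13 mm past the end dots.
- strip (a joint): How far the strip is pressed in, in m: 0 at rest, 0.008 at the bottom. The strip moves straight down as one piece wherever it is pressed, and springs back. It starts to move at about 1 N; each further mm takes 0.7 N, so half way (4 mm) takes about 4 N and the bottom about 7 N.
- mark0 (a point): Centre of yellow dot 1 of 7 on the strip's top surface (it sinks with the strip; z up). The smallest dot, 5 mm across: dimmest light, start here. Neighbouring dots are 35 mm apart along the arc. The finger's place is judged at the TCP seen from above: keep the fingers closed and pointing down.
- mark1 (a point): Centre of yellow dot 2 of 7 on the strip's top surface (it sinks with the strip; z up). 8 mm across.
- mark2 (a point): Centre of yellow dot 3 of 7 on the strip's top surface (it sinks with the strip; z up). 11 mm across.
- mark3 (a point): Centre of yellow dot 4 of 7 on the strip's top surface (it sinks with the strip; z up). 13 mm across.
- mark4 (a point): Centre of yellow dot 5 of 7 on the strip's top surface (it sinks with the strip; z up). 16 mm across.
- mark5 (a point): Centre of yellow dot 6 of 7 on the strip's top surface (it sinks with the strip; z up). 19 mm across.
- mark6 (a point): Centre of yellow dot 7 of 7 on the strip's top surface (it sinks with the strip; z up). The largest dot, 22 mm across: brightest light, finish here.
- puck_red: Loose red resin specimen puck, 30 mm across, 22 mm high, standing on the console's grey top, at least 30 mm clear of the strip. Origin: centre of its underside. Not to be disturbed.
- puck_green: Loose green resin specimen puck, 30 mm across, 22 mm high, standing on the console's grey top, at least 30 mm clear of the strip. Origin: centre of its underside. Not to be disturbed.
- puck_blue: Loose blue resin specimen puck, 30 mm across, 22 mm high, standing on the console's grey top, at least 30 mm clear of the strip. Origin: centre of its underside. Not to be disturbed.
- pen_cup: Loose blue pen cup, 70 mm across, 95 mm high, pens to 160 mm. Origin: centre of its underside. Not to be disturbed.
- oil_bottle: Loose small amber bottle, 36 mm across, 75 mm high. Origin: centre of its underside. Not to be disturbed.

How it is judged:
By the outcome, as a careful person would: the job done as asked, in the order asked, and still so for the second after the job is handed in, while the arm keeps its last pose, push and grip.
It also fails if it takes over 40 s, if anything falls off the work surface, if the arm or the gripper's body presses on something with over 40 N, if the wrist force passes 120 N, or if a joint passes its speed limit or range.

## Working session

There is one attempt and no reset: what is moved stays moved. The work goes in short steps, each a Python script; the robot and the scene stay as the last script left them, time stands still between calls to the robot, and variables do not carry over. Pictures are saved under pics/ and viewed, at most 10 in all, crops included, and the job is handed in when it is done.

```bash
ls; mkdir -p pics; python3 - <<'E'
from rig import env,sensors,viewer
import cv2,numpy as np
for n in ["scene","wrist"]:
    s=sensors.state();d=viewer.get_image(n);cv2.imwrite(f"pics/{n}0.png",d["image"][:,:,::-1])
    print({k:v for k,v in d.items() if k!="image"})
print(s)
E
```

```text
pics
{'vertical_fov': 57.57642470662942, 'cx': 278.39469782814996, 'cy': 207.54869353508832, 'rvec': array([ 1.54547041,  1.77089924, -0.91778105]), 'tvec': array([ 0.04508663, -0.29228306,  1.54749188])}
{'vertical_fov': 65.05453117167404, 'cx': 274.6754073157016, 'cy': 210.2998668073059, 'mount': array([[ 3.33382804e-04, -9.49460502e-01, -3.13886355e-01,
         8.10616391e-02],
       [ 9.99999935e-01,  2.73903147e-04,  2.33595892e-04,
        -1.25792244e-03],
       [-1.35815612e-04, -3.13886413e-01,  9.49460532e-01,
        -1.24010619e-01],
       [ 0.00000000e+00,  0.00000000e+00,  0.00000000e+00,
         1.00000000e+00]])}
{'time_s': 0.05, 'joint_positions': array([-2.06288805e-01,  1.81537514e-01,  1.60800039e+00,  1.27033152e-05,
        1.35375895e+00, -2.06309662e-01]), 'dq': array([-7.79204062e-04, -1.65661362e-03, -8.91098952e-04, -7.61698237e-05,
        3.52833792e-04, -5.30744806e-04]), 'joint_efforts': array([-1.58829954e-05, -4.46252954e+01, -3.52582133e+01, -3.40446250e-04,
        4.19666394e-03,  5.15373770e-07]), 'position': array([5.74496289e-01, 1.33156331e-04, 2.49089769e-01]), 'tcp_rot': array([[-1.78099356e-05,  9.99998613e-01, -1.66552819e-03],
       [ 9.99999935e-01,  1.84115687e-05,  3.61211932e-04],
       [ 3.61242096e-04, -1.66552165e-03, -9.99998548e-01]]), 'ft_force': array([-0.8439942 , -0.08732297, -0.38542152]), 'wrist_torque': array([0.01291854, 0.05682482, 0.02367191]), 'finger_force': 0.0, 'grip_width': 0.08521572626340608}
```

View pics/scene0.png

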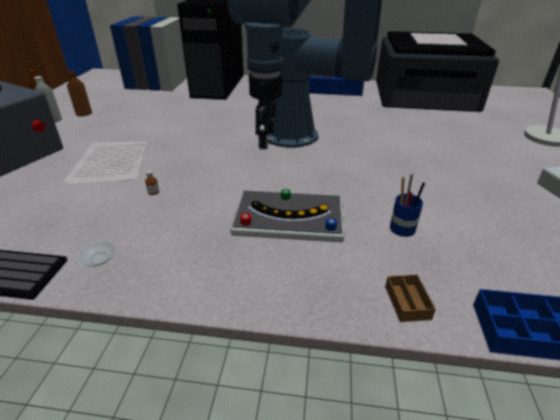

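View pics/wrist0.png

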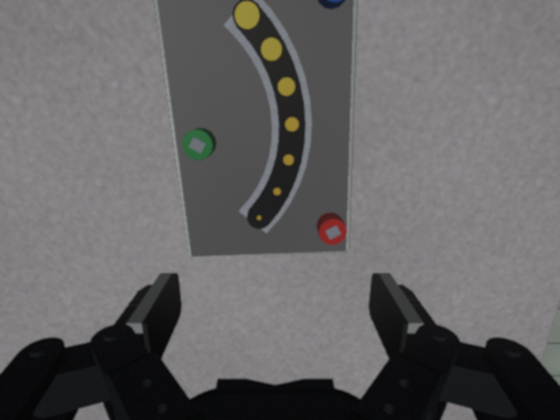

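The wrist view shows the dots running from (259,218), the smallest, to (247,14), the largest, with pucks beside the strip. The scene view puts the cup at (405,215) and the bottle at (152,185), both clear of the console. Next I'll fit the strip pose to the dots and refine it with a second look.

```bash
cat > h.py <<'E'
from rig import env,set_gripper,solver,sensors,viewer,finish_job
import cv2,numpy as np
from scipy.optimize import least_squares
R0=np.array([[0,1,0],[1,0,0],[0,0,-1.]])
A=np.arange(-3,4)*.035/.14
def arc(a): a=np.asarray(a); return np.stack([-.11+.14*np.cos(a),.14*np.sin(a)],-1)
def world(p,a):
    c,s=np.cos(p[2]),np.sin(p[2]); return arc(a)@np.array([[c,s],[-s,c]])+p[:2]
def ray(d,uv,z,s=None):
    f=210/np.tan(np.radians(d["vertical_fov"])/2)
    uv=np.atleast_2d(uv); v=np.c_[(uv[:,0]-d["cx"])/f,(uv[:,1]-d["cy"])/f,np.ones(len(uv))]
    if "mount" in d:
        Rt=s["tcp_rot"]; M=d["mount"]; R=Rt@M[:3,:3]; o=s["position"]+Rt@M[:3,3]
    else:
        Rc=cv2.Rodrigues(d["rvec"])[0]; R=Rc.T; o=-Rc.T@d["tvec"]
    v=v@R.T; return (o+v*((z-o[2])/v[:,2])[:,None])[:,:2]
def look(name,z=.041):
    s=sensors.state(); d=viewer.get_image("wrist"); im=d["image"][:,:,::-1].copy(); cv2.imwrite(f"pics/{name}.png",im)
    m=cv2.inRange(cv2.cvtColor(im,cv2.COLOR_BGR2HSV),(18,120,60),(35,255,255))
    n,l,st,c=cv2.connectedComponentsWithStats(m)
    c=c[1:][st[1:,4]>=6]; return s,d,c,ray(d,c,z,s)
def fit(P):
    # P: dots sorted mark0..mark6
    r=least_squares(lambda p:(world(p,A)-P).ravel(),[P[3,0]-.03,P[3,1],0])
    return r.x,np.abs(r.fun).max()
E
python3 - <<'E'
from h import *
s,d,c,P=look("w1"); P=P[np.argsort(P[:,1])]; print(len(P),P.round(4).tolist())
if len(P)==7: print(fit(P))
sc=viewer.get_image("scene"); print(ray(sc,[[404,232],[152,193]],0))
set_gripper(0,40)
q=np.array([P[:,0].mean(),P[:,1].mean()-.12,.25]); env.move_pose(q,R0)
s,d,c,P=look("w2"); P=P[np.argsort(P[:,1])]; print(len(P),P.round(4).tolist())
if len(P)==7: print(fit(P))
print(s["position"],s["ft_force"],s["time_s"],s["grip_width"])
E
```

```text
7 [[0.5557, -0.0365], [0.5751, -0.0074], [0.5863, 0.0258], [0.5893, 0.0605], [0.5837, 0.095], [0.5694, 0.127], [0.5479, 0.1545]]
(array([0.55938783, 0.05930954, 0.04093148]), np.float64(0.0001619510280301828))
[[ 0.577725    0.37691969]
 [ 0.4861081  -0.37828038]]
5 [[0.5558, -0.0364], [0.5748, -0.0073], [0.5865, 0.0257], [0.5894, 0.0605], [0.5836, 0.0951]]
[ 0.57245792 -0.06133333  0.24997595] [-0.15807127 -0.44999668  0.23642579] 1.3167 0.00048534100279408097
```

```bash
python3 - <<'E'
from h import *
p1=np.array([0.55938783, 0.05930954, 0.04093148])
R1=np.array([[0,-1,0],[-1,0,0],[0,0,-1.]])
q=np.array([.572,.19,.25])
try:
    env.move_pose(q,R1)
    s,d,c,P=look("w3"); P=P[np.argsort(P[:,1])]; print(len(P),P.round(4).tolist())
    print((P-world(p1,A)[-len(P):]).round(4).tolist(), (P-world(p1,A)[:len(P)]).round(4).tolist() )
except env.IKError as e: print("ik",e)
m=world(p1,A)
env.move_pose(np.r_[m[0],.085],R0); env.pause(.3)
s,d,c,P=look("w4"); print(s["position"]-np.r_[m[0],.085],s["ft_force"],s["time_s"],P.round(4).tolist())
f=[]
for i in range(8): env.pause(.05); f.append(sensors.state()["ft_force"])
print(np.mean(f,0),np.std(f,0))
E
```

```text
5 [[0.5866, 0.0277], [0.5894, 0.0604], [0.5837, 0.0949], [0.5695, 0.1268], [0.5481, 0.1541]]
[[0.0002, 0.0019], [0.0001, -0.0001], [0.0001, -0.0001], [0.0, -0.0001], [0.0001, -0.0002]] [[0.0309, 0.064], [0.0144, 0.0676], [-0.0028, 0.0691], [-0.0198, 0.0663], [-0.0355, 0.0592]]
[7.57154331e-05 1.03837730e-04 9.10418606e-05] [ 1.35584487 -1.55695291  0.26515163] 6.35 [[0.5836, 0.0873], [0.5895, 0.0606], [0.5865, 0.0256], [0.5751, -0.0075], [0.5557, -0.0367]]
[-0.06388575  0.00877018 -0.00616536] [0.57450224 0.68584519 0.55597529]
```

View pics/w4.png

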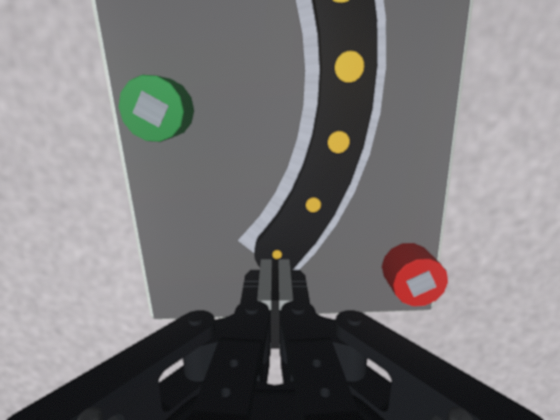

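The view shows the closed fingertips at mark0 (277,255), clear of the red puck. The opposed views agree to within 0.3 mm, leaving out the dots cut off at the picture's edge. Pressing now.

```bash
cat >> h.py <<'E'
p1=np.array([0.55938783, 0.05930954, 0.04093148])
def force(n=12):
    f=[]
    for i in range(n): env.pause(.02); f.append(sensors.state()["ft_force"])
    return np.mean(f,0)
E
python3 - <<'E'
from h import *
m=world(p1,A)
env.line_to(np.r_[m[0],.066],.05); b=force(16); print("base",b,sensors.state()["position"])
for z in [.061,.060,.059,.058,.057]:
    env.line_to(np.r_[m[0],z],.02); f=force()-b; print(z,sensors.state()["position"].round(5),f.round(2))
    if f[2]>2.6: break
print(sensors.state()["time_s"])
E
```

```text
base [ 0.13014322  0.20579036 -0.05070911] [ 0.5559744 -0.0364101  0.0662979]
0.061 [ 0.55578 -0.03634  0.06104] [-0.06 -0.34  0.24]
0.06 [ 0.55576 -0.03637  0.06003] [-0.13 -0.27 -0.05]
0.059 [ 0.55589 -0.03639  0.05916] [-0.22 -0.22  1.74]
0.058 [ 0.55588 -0.03636  0.05808] [ 0.25 -0.32  2.32]
0.057 [ 0.55587 -0.03638  0.05709] [ 0.46 -0.09  3.01]
10.0
```

Contact is at z≈0.060, so the strip is now pressed about 3 mm at 3 N. Sliding next.

```bash
python3 - <<'E'
from h import *
b=-.05; z=.0568; al=np.linspace(A[0],A[-1],25); W=world(p1,al)
for k in range(1,25):
    env.line_to(np.r_[W[k],z],.05)
    if k%4==0:
        f=force(10)[2]-b; s=sensors.state(); print(k//4,(s["position"]-np.r_[W[k],z]).round(5),round(f,2),round(s["time_s"],2))
        if f<2.1: z-=.0004
        if f>4.6: z+=.0005
env.pause(.3); s,d,c,P=look("end"); print(force(16)[2]-b,s["position"],s["time_s"])
cv2.imwrite("pics/end_scene.png",viewer.get_image("scene")["image"][150:270,200:450,::-1].repeat(3,0).repeat(3,1))
E
```

```text
1 [0.00023 0.00035 0.0001 ] 2.86 11.47
2 [8.0e-05 4.2e-04 3.0e-05] 3.31 12.93
3 [-8.0e-05  4.8e-04 -2.0e-05] 3.1 14.4
4 [-0.00024  0.00046 -0.0001 ] 3.43 15.87
5 [-0.00038  0.00039 -0.00015] 3.22 17.33
6 [-0.00053  0.00036 -0.00021] 3.39 18.8
3.1928267549234572 [0.54762776 0.15433683 0.05662216] 19.1
```

View pics/end_scene.png

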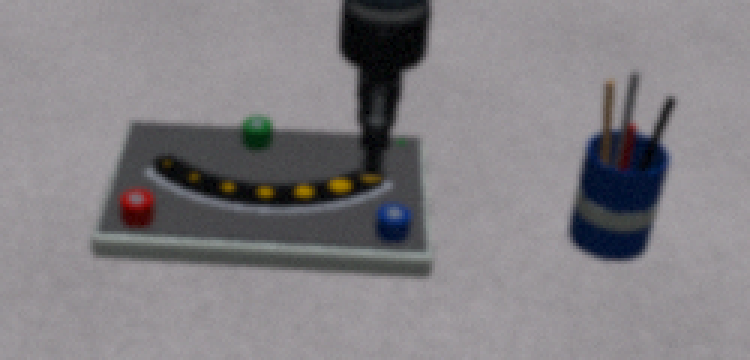

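The picture shows the fingertips on the largest dot (372,175), and the pucks and cup are where they were. Force is a steady 3.2 N, so I'm handing in.

```bash
python3 -c "
from rig import finish_job
print(finish_job())"
```

```text
the job is handed in; nothing more can be done
None
```

I slid the closed fingertips along the strip from the smallest dot to the largest at about 3 N (roughly 3 mm down, clear of the bottom), and handed in at about 19 s still holding it down at the largest dot; the pucks and pen cup look undisturbed in the last picture, and the bottle was outside that crop but well away from the arm's path.

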